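# Find and mark the balance point of an optical rail

### The job

Nudge the long black optical rail lengthwise along the fulcrum block, clamp end first, until it just tips over the block's edge and stays tipped by itself with the clamp end on the cork pad; push it no further than that. Then mark the balance point: set the small brass saddle astride the tipped rail, right above the fulcrum edge, and let go.

Things in the scene. Friction and masses are not known exactly. Their poses are not given: they have to be found in the camera images.
- rail: Black bar 400 x 30 x 20 (x, y, z), level between the block's guides, a black clamp fixed on top of its +x end (44 x 42 x 48 high, 160 from middle). Origin: middle of underside, x to the clamp. Clamp mass unknown: balance point 40 to 83 from middle. Push its plain tail end (x=-200), which overhangs behind the block. A pressed pusher holds the tail down: draw back after each nudge to see if it tips.
- block: Fixed wooden platform 200 x 70, flat top 40 high. Origin: on the table under the middle of its fulcrum edge; x points out across the edge (the way to push, about world +y); the block spans x = -200 to 0, the edge runs along y. Two guide walls, 12 high, 35 apart, keep the rail on the middle line (y = 0) from x = -200 to -70.
- pad: Fixed cork pad 130 x 100 x 16 high on the table beyond the edge, its middle 135 from the edge along the block's x. Origin: middle of underside. The clamp end lands on it when the rail's balance point has passed the edge: the rail then tips 0.14 to 0.23 rad, its tail rising 30 to 60, and stays so by itself.
- saddle: Loose brass saddle, 50 g, among other small stands; the only one with two legs and a square post. Bridge 24 (x) x 60 (y), 8 thick, underside 12 above the origin; legs 12 long, 48 clear between along y, to straddle the rail, x along it (either way). Grasp the 16 x 16 post, 20 to 62 above origin. Origin: middle, at the feet. Release a few mm above the rail: pressing rocks it.
There are look-alikes about, which are no part of the job. There is more than one size of the pad; the one meant has the size given above.

How it is judged:
On the way:
1. the rail has tipped over the edge, its clamp end resting on the pad, while the saddle still stands where it was (angle between rail's own z axis and vertical above 0.09 rad and contact force between rail and pad above 0.02 N and distance of saddle from where it was at the start of the episode below 0.02 m), for 0.2 s.
At the end, for the whole second after the job is handed in: The rail rests tipped 5 to 17 degrees over the edge, clamp end pressing on the pad with under 1.3 N (pushed at most about 12 to 30 mm past balance). The saddle sits astride it, bridge on its top within 9 degrees, middle within 18 mm of the fulcrum edge along the block's x. All at rest (angle between rail's own z axis and vertical between 0.09 and 0.3 rad and contact force between rail and pad between 0.02 and 1.3 N and contact force between rail and block above 1 N and x of saddle in the frame of block between -0.018 and 0.018 m and z of saddle in the frame of rail between 0.004 and 0.013 m and y of saddle in the frame of rail between -0.014 and 0.014 m and angle between the z axis of saddle and the z axis of rail, either way round below 0.15 rad and linear speed of each of saddle, rail below 0.02 m/s); the robot touches nothing.
It fails at once if the rail is lifted or knocked off the fulcrum block (z of rail in the frame of block above 0.075 m or z of rail in the frame of block below 0.025 m).
It also fails if it takes over 67 s, if anything falls off the work surface, if the arm or the gripper's body presses on something with over 40 N, if the wrist force passes 120 N, or if a joint passes its speed limit or range.

### The arm

A 7-joint arm with a two-finger parallel gripper is mounted at the origin on the work surface. World frame = base frame: x ahead of the robot, y to its left, z up, the work surface at z = 0. Lengths are in m, angles in rad, forces in N, time in s.
With the tool pointing down it reaches from about 0.4 to 0.875 m from the base axis. Payload 19.3 kg.
Tool frame: the origin (TCP) lies midway between the tips of the shut fingers; the grasp point (between the pads) lies 19 mm behind it (bot.grip_point_offset is the distance from the TCP to the grasp point, in m); z points along the fingers, y is the direction in which the jaws open and shut (so a half turn about z gives the same grasp; the last joint's range is limited). The gripper opens to 85 mm and grips with 20 to 120 N. Pads are 22 mm wide; open, the fingers measure 114 mm over their backs; the gripper's body (76 mm by 85 mm) begins 54 mm behind the grasp point. The pads swing forward as they close: fully open they stand 13 mm farther back than shut.
Start: joints at [1.258, 0.521, -0.036, 1.599, 0.021, 1.021, -0.113], TCP at [0.15, -0.607, 0.231] pointing down, gripper open.
Joint ranges: [-2.91, 2.91], [-0.3, 2.13], [-1.5, 1.42], [0.17, 2.43], [-1.26, 4.41], [0.16, 1.93], [-2.52, 2.52]. Speed limits (rad/s): [1.89, 1.89, 2.39, 2.39, 3.01, 3.01, 3.01].

### API

Orientations are given as [roll, pitch, yaw] about the fixed x, y, z axes, in that order (R = Rz(yaw) Ry(pitch) Rx(roll)).
In Python, from workcell import bot, viewer, workorder gives the robot as it stands.
- The arm moves only by the tool move_arm, never from a script. Its argument "plan" is a list of rows, each a list of 6 numbers: the shift along the tool's x, y, z scaled (see below), then the turn, a rotation vector about the tool's x, y, z scaled (see below). A call has 1 to 5 rows; each row shifts and turns the commanded pose from where the row before left it, along the tool's axes as they then stand; what a row does not reach is not made up. The controller multiplies each number of a shift by 0.025 m and each number of a turn by pi rad. A row lasts 1/10 s, in which the tool goes at most 50 mm and 8.59 degrees, less where a joint would pass 70% of its speed; a pose out of reach is approached as far as the arm can. A call with a number of a shift or a turn outside -1 to 1 is refused whole. A call with a gripper value outside its range is refused whole. "claw" is the closure, from -1 (fully open) to 1 (shut), so that 0 is half open, set as the call begins (left out, the last holds). The fingers move at their own pace and stop on an object; "force" is the grip in N (left out, the last holds). Time passes only in rows, so rows that do not move let the fingers close. It gives the time, the measured TCP pose, the force and the opening at its end, in the units of the state.
- bot.observe(): the state, without advancing time (a new reading comes with each control period).
- viewer.grab_frame(name): name is "side" or "top" or "wrist"; returns the picture (480x640x3 uint8, red, green, blue); there is no depth.
- viewer.camera_info(name): a dict with "K" (3x3 intrinsics, pixels), "R" (3x3) and "t" (3): a world point X has camera coordinates R X + t. Camera axes: x right, y down, z forward; pixel columns grow to the right and rows downward; lengths in m; the calibration is good to about 2 mm. A picture is of the moment at which its call begins: read the wrist's pose just before it. camera_info takes no time and is no camera call; for the wrist camera it gives the pose at the moment of the call.
- workorder.job_done(): hands the job in, once; it reports no verdict.
The state is a dict: "clock": time; "qpos": joint angles; "qd": joint speeds; "joint_efforts": joint torques, N m; "position": TCP position; "tool_rot": TCP orientation; "force": force on the tool from outside, world axes, zero at the start; "moment": the same for the moment, N m; "grip_width": finger opening in m.
Only numpy, scipy, OpenCV 4.12 (cv2) and the standard library are available. Lean on these libraries where they do the work, as an engineer would, in place of code of your own. Each camera call takes 0.05 s, during which the arm holds its last target.

## Working session

There is one attempt and no reset: what is moved stays moved. The work goes in short steps, Python scripts to look and compute and a tool call to move; the robot and the scene stay as the last step left them, time stands still between calls to the robot, and variables do not carry over. Pictures are saved under pics/ and viewed, and the job is handed in when it is done.

Besides the shell and the picture viewer there is one more tool, called after "Request:" by a JSON object that holds its "name" and its "arguments", one argument or row to a line. move_arm: Moves the arm, as the interface text tells. Shifts and turns lie within -1 to 1; 1 stands for 0.025 m of shift or pi rad of turn. Its arguments: {"type":"object","properties":{"plan":{"type":"array","items":{"type":"array","items":{"type":"number"}}},"claw":{"type":"number"},"force":{"type":"number"}},"required":["plan"]}

```bash
mkdir -p pics; ls; python3 - <<'E'
from workcell import bot, viewer, workorder
import cv2
for n in ["side","top","wrist"]:
    ci=viewer.camera_info(n)
    print(n,ci["K"],ci["R"],ci["t"])
    im=viewer.grab_frame(n); cv2.imwrite(f"pics/{n}0.png",im[:,:,::-1])
print(bot.observe())
E
```

```text
pics
side [[597.96020442   0.         314.21838826]
 [  0.         597.96020442 237.84898628]
 [  0.           0.           1.        ]] [[ 0.99985999  0.00125588  0.01668595]
 [ 0.01140002 -0.78108043 -0.62432635]
 [ 0.01224899  0.62442916 -0.78098539]] [-0.51813695  0.25264032  1.00095685]
top [[568.64621284   0.         324.52138528]
 [  0.         568.64621284 235.093572  ]
 [  0.           0.           1.        ]] [[-2.39769280e-03 -9.99943658e-01  1.03407613e-02]
 [-9.83551163e-01  4.90438857e-04 -1.80629092e-01]
 [ 1.80613843e-01 -1.06037609e-02 -9.83496924e-01]] [0.26763023 0.51859818 1.09556221]
wrist [[355.71914856   0.         325.1059427 ]
 [  0.         355.71914856 235.66285375]
 [  0.           0.           1.        ]] [[ 0.24070518 -0.97059774 -0.00102649]
 [-0.91902358 -0.22825485  0.321396  ]
 [-0.31218053 -0.07641831 -0.94694433]] [-0.62417274 -0.04061504  0.38194162]
{'clock': 0.15, 'qpos': array([ 1.25782487,  0.52186532, -0.03632838,  1.5998924 ,  0.02119677,
        1.02113171, -0.11281264]), 'qd': array([ 6.96675639e-06, -2.94285752e-03, -1.56923554e-03,  5.77428426e-04,
       -8.32090827e-04, -1.54033521e-04,  1.47250403e-04]), 'joint_efforts': array([ 4.66900492e-04, -9.27397227e+01,  1.98019512e+00, -3.70063341e+01,
        1.80086220e-02,  6.32987227e-03,  9.31062459e-05]), 'position': array([ 0.15015045, -0.60641269,  0.23085979]), 'tool_rot': array([-3.14068269e+00,  6.02046070e-05,  2.42745942e-01]), 'force': array([-0.09782062, -0.57664308,  0.22016838]), 'moment': array([ 0.02717625,  0.08598781, -0.02241692]), 'grip_width': 0.08554895493362089}
```

View pics/side0.png

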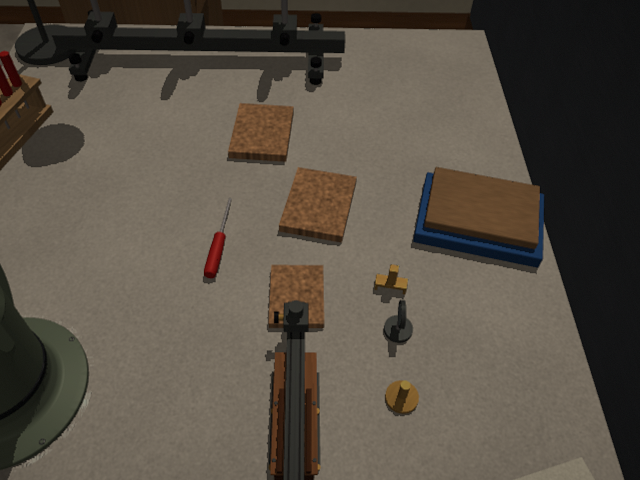

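View pics/top0.png

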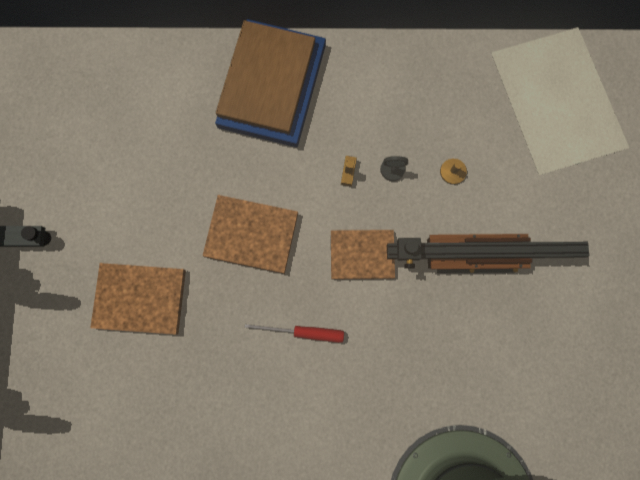

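View pics/wrist0.png

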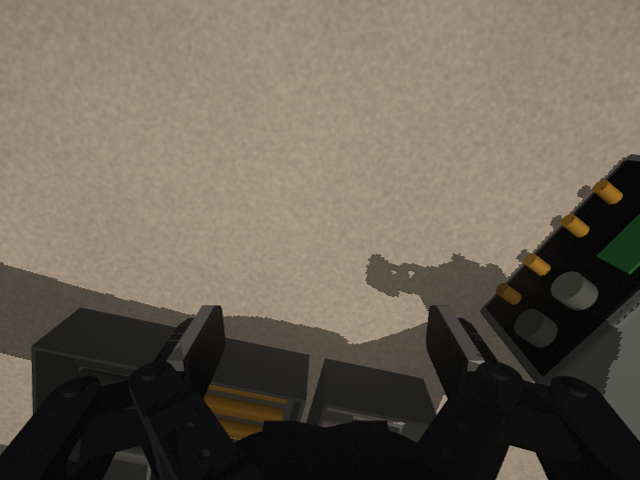

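```bash
cat > h.py <<'E'
import numpy as np, cv2
from workcell import bot, viewer, workorder
def ray(ci,u,v,z):
    K,R,t=map(np.array,(ci["K"],ci["R"],ci["t"]))
    d=R.T@np.linalg.inv(K)@np.array([u,v,1.]); c=-R.T@t
    return c+d*(z-c[2])/d[2]
def proj(ci,X):
    K,R,t=map(np.array,(ci["K"],ci["R"],ci["t"]))
    p=K@(R@np.array(X)+t); return p[:2]/p[2]
E
python3 - <<'E'
from h import *
t=cv2.imread("pics/top0.png"); s=cv2.imread("pics/side0.png")
cv2.imwrite("pics/c1.png",cv2.resize(t[215:290,320:600],None,fx=2.85,fy=2.85*1,interpolation=cv2.INTER_CUBIC))
a=cv2.resize(t[140:200,330:480],None,fx=5,fy=5,interpolation=cv2.INTER_CUBIC)
b=cv2.resize(s[255:345,330:480],None,fx=5,fy=3.2,interpolation=cv2.INTER_CUBIC)
cv2.imwrite("pics/c2.png",np.vstack([a,b]))
cv2.imwrite("pics/c3.png",cv2.resize(s[255:480,240:350],None,fx=2.6,fy=2.6,interpolation=cv2.INTER_CUBIC))
E
```

```text
(no output)
```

View pics/c1.png

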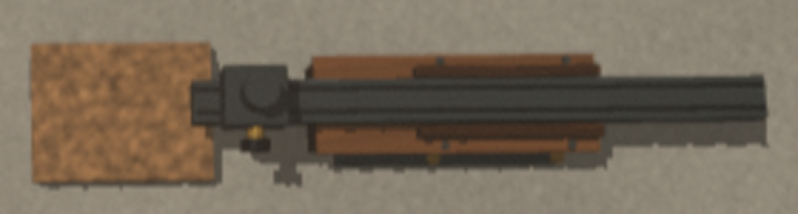

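View pics/c2.png

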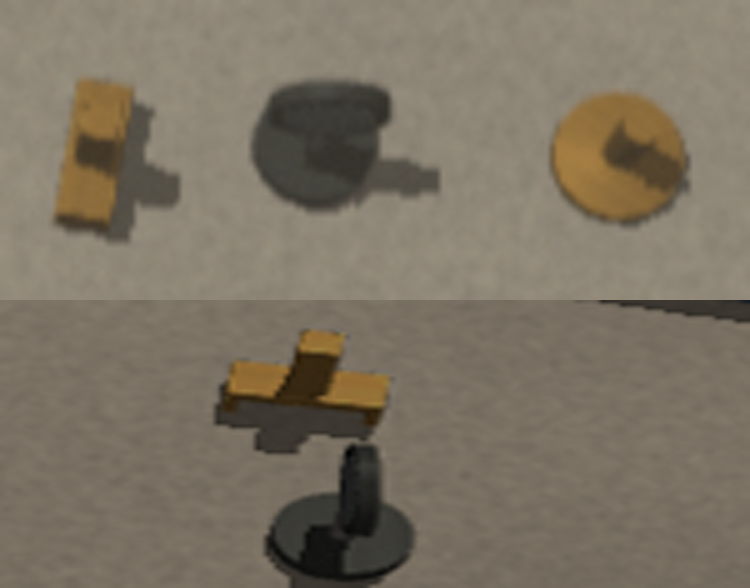

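View pics/c3.png

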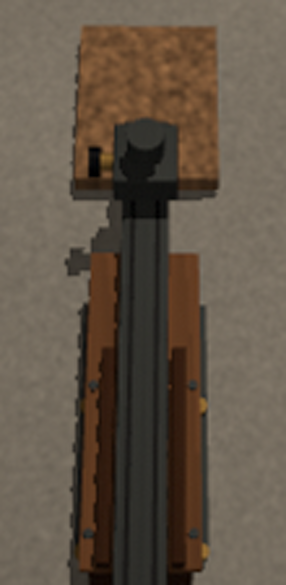

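```bash
python3 - <<'E'
from h import *
T=viewer.camera_info("top");S=viewer.camera_info("side")
c=lambda x,y:(320+x/2.85,215+y/2.85)
s=lambda x,y:(240+x/2.6,255+y/2.6)
a=lambda x,y:(330+x/5,140+y/5)
b=lambda x,y:(330+x/5,255+(y-300)/3.2)
def pr(n,ci,p,z): print(n,np.round(ray(ci,*p,z)[:2],4))
for n,p in [("edgeU",(313,56)),("edgeL",(313,153)),("endU",(593,54)),("endL",(603,152))]: pr(n,T,c(*p),.04)
for n,p in [("edgeL s",(92,253)),("edgeR s",(198,253))]: pr(n,S,s(*p),.04)
for n,p in [("tailU",(765,76)),("tailL",(765,121)),("headU",(191,82)),("headL",(191,124)),("midU",(420,79)),("midL",(420,124))]: pr(n,T,c(*p),.06)
for n,p in [("pad",(32,44)),("pad",(32,183)),("pad",(211,42)),("pad",(213,180))]: pr(n,T,c(*p),.016)
for n,p in [("pad s",(80,27)),("pad s",(217,27)),("pad s",(74,180)),("pad s",(217,180))]: pr(n,S,s(*p),.016)
for n,p in [("sad",(78,80)),("sad",(133,87)),("sad",(110,222)),("sad",(56,215))]: pr(n,T,a(*p),.02)
for n,p in [("sad s",(232,362)),("sad s",(391,377)),("sad s",(385,410)),("sad s",(226,397))]: pr(n,S,b(*p),.02)
for n,p in [("post s",(302,331)),("post s",(344,334)),("post s",(341,354)),("post s",(299,352))]: pr(n,S,b(*p),.062)
E
```

```text
edgeU [0.5209 0.0539]
edgeL [0.4517 0.0564]
endU [ 0.5222 -0.1456]
endL [ 0.4521 -0.148 ]
edgeL s [0.4521 0.0512]
edgeR s [0.5207 0.0519]
tailU [ 0.5028 -0.2574]
tailL [ 0.4712 -0.2547]
headU [0.4989 0.1434]
headL [0.4694 0.1441]
midU [ 0.5009 -0.0161]
midL [ 0.4693 -0.0146]
pad [0.5342 0.2527]
pad [0.4333 0.2531]
pad [0.5357 0.1228]
pad [0.4353 0.1239]
pad s [0.4341 0.2492]
pad s [0.5354 0.2506]
pad s [0.436  0.1194]
pad s [0.5343 0.1205]
sad [0.6932 0.2218]
sad [0.6902 0.1986]
sad [0.6314 0.2089]
sad [0.6344 0.2315]
sad s [0.6357 0.2279]
sad s [0.6952 0.2179]
sad s [0.6907 0.1945]
sad s [0.6318 0.2029]
post s [0.6568 0.2204]
post s [0.6721 0.2185]
post s [0.6698 0.2044]
post s [0.6546 0.2056]
```

```bash
cat >> h.py <<'E'
from scipy.spatial.transform import Rotation as Ro, Slerp
def plan(tp,trpy,n=None,cur=None,vmax=0.025):
    o=bot.observe()
    p=np.array(o["position"]);r=Ro.from_euler("xyz",o["tool_rot"])
    tp=np.array(tp,float);tr=Ro.from_euler("xyz",trpy)
    ang=(r.inv()*tr).magnitude()
    k=max(np.abs(tp-p).max()/vmax*1.05, np.degrees(ang)/8.4); n=n or int(np.ceil(max(k,1)))
    sl=Slerp([0,1],Ro.concatenate([r,tr]))
    for i in range(n):
        a,b=sl(i/n),sl((i+1)/n)
        d=a.inv().apply((tp-p)/n)/0.025
        w=(a.inv()*b).as_rotvec()/np.pi
        print("[%s],"%", ".join("%.3f"%x for x in np.r_[d,w]))
E
python3 - <<'E'
from h import *
plan([.487,-.300,.16],[np.pi,0,np.radians(90)])
E
```

```text
[1.068, -0.577, 0.189, -0.000, -0.000, -0.028],
[1.115, -0.480, 0.189, -0.000, -0.000, -0.028],
[1.153, -0.380, 0.189, -0.000, -0.000, -0.028],
[1.182, -0.276, 0.189, -0.000, -0.000, -0.028],
[1.202, -0.171, 0.189, -0.000, -0.000, -0.028],
[1.213, -0.064, 0.189, -0.000, -0.000, -0.028],
[1.214, 0.044, 0.189, -0.000, -0.000, -0.028],
[1.205, 0.151, 0.189, -0.000, -0.000, -0.028],
[1.187, 0.257, 0.189, -0.000, -0.000, -0.028],
[1.160, 0.361, 0.189, -0.000, -0.000, -0.028],
[1.123, 0.462, 0.189, -0.000, -0.000, -0.028],
[1.078, 0.559, 0.189, -0.000, -0.000, -0.028],
[1.024, 0.652, 0.189, -0.000, -0.000, -0.028],
[0.963, 0.740, 0.189, -0.000, -0.000, -0.028],
[0.893, 0.823, 0.189, -0.000, -0.000, -0.028],
```

```bash
sed -i 's/np.abs(tp-p).max()/np.linalg.norm(tp-p)/' h.py; python3 - <<'E'
from h import *
plan([.487,-.300,.16],[np.pi,0,np.radians(90)])
E
```

```text
[0.801, -0.433, 0.142, -0.000, -0.000, -0.021],
[0.828, -0.379, 0.142, -0.000, -0.000, -0.021],
[0.852, -0.323, 0.142, -0.000, -0.000, -0.021],
[0.871, -0.266, 0.142, -0.000, -0.000, -0.021],
[0.887, -0.207, 0.142, -0.000, -0.000, -0.021],
[0.899, -0.148, 0.142, -0.000, -0.000, -0.021],
[0.906, -0.088, 0.142, -0.000, -0.000, -0.021],
[0.910, -0.028, 0.142, -0.000, -0.000, -0.021],
[0.910, 0.033, 0.142, -0.000, -0.000, -0.021],
[0.906, 0.093, 0.142, -0.000, -0.000, -0.021],
[0.898, 0.153, 0.142, -0.000, -0.000, -0.021],
[0.886, 0.212, 0.142, -0.000, -0.000, -0.021],
[0.870, 0.270, 0.142, -0.000, -0.000, -0.021],
[0.850, 0.328, 0.142, -0.000, -0.000, -0.021],
[0.826, 0.383, 0.142, -0.000, -0.000, -0.021],
[0.799, 0.437, 0.142, -0.000, -0.000, -0.021],
[0.768, 0.489, 0.142, -0.000, -0.000, -0.021],
[0.734, 0.539, 0.142, -0.000, -0.000, -0.021],
[0.697, 0.587, 0.142, -0.000, -0.000, -0.021],
[0.656, 0.632, 0.142, -0.000, -0.000, -0.021],
```

Request:
{"name": "move_arm", "arguments": {
  "plan": [
    [0.8,-0.43,0.14,0,0,-0.021],
    [0.83,-0.38,0.14,0,0,-0.021],
    [0.85,-0.32,0.14,0,0,-0.021],
    [0.87,-0.27,0.14,0,0,-0.021],
    [0.89,-0.21,0.14,0,0,-0.021]
  ],
  "claw": 1,
  "force": 30
}}

```text
clock: 0.65
position: [0.236, -0.5286, 0.2136]
tool_rot: [3.142, -0.0, 0.578]
force: [0.1, -0.1, 0.5]
grip_width: 0.0121
```

Request:
{"name": "move_arm", "arguments": {
  "plan": [
    [0.9,-0.15,0.14,0,0,-0.021],
    [0.91,-0.09,0.14,0,0,-0.021],
    [0.91,-0.03,0.14,0,0,-0.021],
    [0.91,0.03,0.14,0,0,-0.021],
    [0.91,0.09,0.14,0,0,-0.021]
  ]
}}

```text
clock: 1.15
position: [0.3203, -0.4521, 0.196]
tool_rot: [3.142, -0.0, 0.908]
force: [0.1, -1.1, 0.6]
grip_width: 0.0002
```

Request:
{"name": "move_arm", "arguments": {
  "plan": [
    [0.9,0.15,0.14,0,0,-0.021],
    [0.89,0.21,0.14,0,0,-0.021],
    [0.87,0.27,0.14,0,0,-0.021],
    [0.85,0.33,0.14,0,0,-0.021],
    [0.83,0.38,0.14,0,0,-0.021]
  ]
}}

```text
clock: 1.65
position: [0.405, -0.3756, 0.1785]
tool_rot: [3.142, -0.0, 1.238]
force: [-0.1, 0.1, -0.8]
grip_width: 0.0001
```

```bash
python3 - <<'E'
from h import *
plan([.487,-.300,.13],[np.pi,0,np.radians(90)])
E
```

```text
[0.655, 0.352, 0.323, 0.000, -0.000, -0.018],
[0.634, 0.388, 0.323, 0.000, -0.000, -0.018],
[0.612, 0.423, 0.323, 0.000, -0.000, -0.018],
[0.588, 0.456, 0.323, 0.000, -0.000, -0.018],
[0.561, 0.488, 0.323, 0.000, -0.000, -0.018],
[0.533, 0.518, 0.323, 0.000, -0.000, -0.018],
```

Request:
{"name": "move_arm", "arguments": {
  "plan": [
    [0.79,0.42,0.4,0,0,-0.021],
    [0.76,0.47,0.4,0,0,-0.021],
    [0.73,0.51,0.4,0,0,-0.021],
    [0.69,0.56,0.4,0,0,-0.021],
    [0.65,0.6,0.4,0,0,-0.021]
  ]
}}

```text
clock: 2.15
position: [0.4864, -0.2997, 0.1282]
tool_rot: [3.141, -0.0, 1.568]
force: [0.6, -0.3, 0.0]
grip_width: -0.0003
```

```bash
python3 - <<'E'
from h import *
print(bot.observe()["position"],bot.observe()["force"])
plan([.487,-.300,.049],[np.pi,0,np.radians(90)])
cv2.imwrite("pics/top1.png",cv2.resize(viewer.grab_frame("top")[200:300,320:640],None,fx=2.5,fy=2.5)[:,:,::-1])
E
```

```text
[ 0.48636635 -0.29968647  0.12818343] [ 0.6251702  -0.31892358  0.01695456]
[-0.003, 0.006, 0.792, 0.000, -0.000, -0.000],
[-0.003, 0.006, 0.792, 0.000, -0.000, -0.000],
[-0.003, 0.006, 0.792, 0.000, -0.000, -0.000],
[-0.003, 0.006, 0.792, 0.000, -0.000, -0.000],
```

View pics/top1.png

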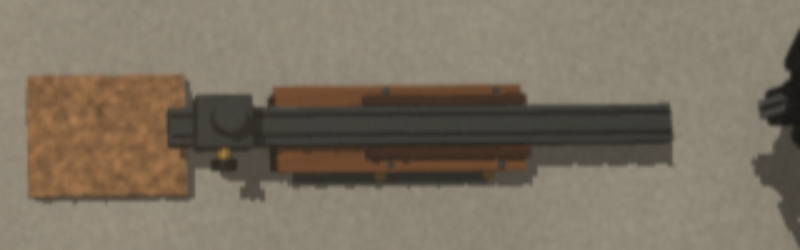

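Request:
{"name": "move_arm", "arguments": {
  "plan": [
    [0,0,0.79,0,0,0],
    [0,0,0.79,0,0,0],
    [0,0,0.79,0,0,0],
    [0,0,0.79,0,0,0],
    [0.6,0,0,0,0,0]
  ]
}}

```text
clock: 2.7
position: [0.4842, -0.2861, 0.0475]
tool_rot: [-3.139, -0.001, 1.562]
force: [-0.0, -0.0, -0.5]
grip_width: -0.0001
```

Request:
{"name": "move_arm", "arguments": {
  "plan": [
    [0.5,0,0,0,0,0],
    [0.2,0,0,0,0,0],
    [0.2,0,0,0,0,0],
    [0.2,0,0,0,0,0],
    [0.2,0,0,0,0,0]
  ]
}}

```text
clock: 3.2
position: [0.486, -0.2542, 0.0509]
tool_rot: [3.14, 0.002, 1.562]
force: [-0.9, -5.3, 0.3]
grip_width: 0.0001
```

```bash
cat > look.py <<'E'
from h import *
import sys
n=sys.argv[1]
o=bot.observe();print(o["clock"],np.round(o["position"],4),np.round(o["force"],1))
t=viewer.grab_frame("top");s=viewer.grab_frame("side")
a=cv2.resize(t[210:290,320:640],None,fx=2.5,fy=2.5,interpolation=cv2.INTER_CUBIC)
b=cv2.resize(s[250:480,200:440],None,fx=1.6,fy=1.6,interpolation=cv2.INTER_CUBIC)
c=np.zeros((a.shape[0]+b.shape[0],800,3),np.uint8);c[:a.shape[0]]=a;c[a.shape[0]:,:b.shape[1]]=b
cv2.imwrite(f"pics/{n}.png",c[:,:,::-1])
E
python3 look.py l1
```

```text
3.2 [ 0.486  -0.2542  0.0509] [-0.9 -5.3  0.3]
```

View pics/l1.png

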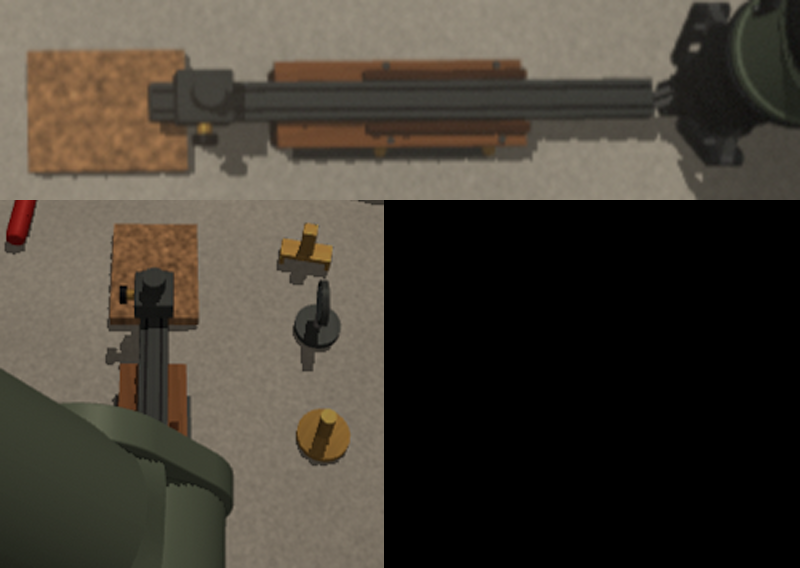

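Request:
{"name": "move_arm", "arguments": {
  "plan": [
    [0.2,0,0,0,0,0],
    [0.2,0,0,0,0,0],
    [0,0,0,0,0,0],
    [-0.3,0,0,0,0,0],
    [0,0,0,0,0,0]
  ]
}}

```text
clock: 3.8
position: [0.4854, -0.2522, 0.05]
tool_rot: [3.141, 0.0, 1.561]
force: [-0.7, -0.0, 0.5]
grip_width: -0.0003
```

```bash
cat > look2.py <<'E'
from h import *
import sys
n=sys.argv[1]
o=bot.observe();print(o["clock"],np.round(o["position"],4),np.round(o["force"],1))
t=viewer.grab_frame("top")
a=cv2.resize(t[215:290,320:640],None,fx=2.5,fy=2.5,interpolation=cv2.INTER_CUBIC)
cv2.imwrite(f"pics/{n}.png",a[:,:,::-1])
E
python3 look2.py l2
```

```text
3.8 [ 0.4854 -0.2522  0.05  ] [-0.7 -0.   0.5]
```

View pics/l2.png

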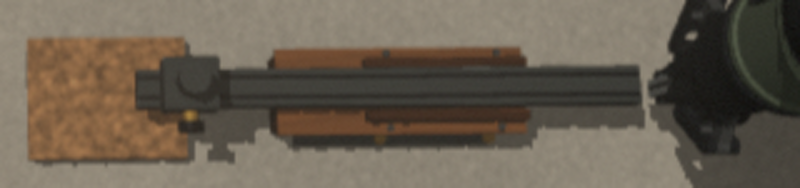

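Request:
{"name": "move_arm", "arguments": {
  "plan": [
    [0.26,0,0,0,0,0],
    [0.2,0,0,0,0,0],
    [0,0,0,0,0,0],
    [-0.3,0,0,0,0,0],
    [0,0,0,0,0,0]
  ]
}}

```text
clock: 4.35
position: [0.4854, -0.2481, 0.0497]
tool_rot: [-3.141, 0.0, 1.561]
force: [-1.3, 0.4, 0.1]
grip_width: 0.0002
```

```bash
python3 look2.py l3
```

```text
4.35 [ 0.4854 -0.2481  0.0497] [-1.3  0.4  0.1]
```

View pics/l3.png

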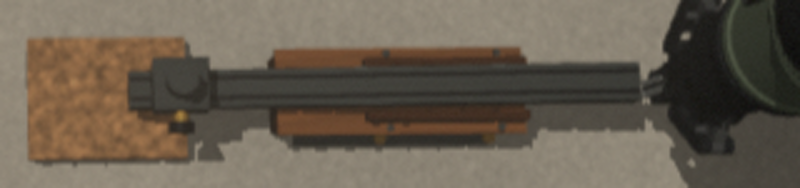

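Request:
{"name": "move_arm", "arguments": {
  "plan": [
    [-0.3,0,0,0,0,0],
    [-0.3,0,0,0,0,0],
    [0,0,0,0,0,0],
    [0,0,0,0,0,0]
  ]
}}

```text
clock: 4.8
position: [0.4853, -0.2624, 0.0497]
tool_rot: [-3.142, -0.0, 1.562]
force: [-0.4, 0.5, -0.3]
grip_width: 0.0001
```

```bash
python3 look.py l4
```

```text
4.8 [ 0.4853 -0.2624  0.0497] [-0.4  0.5 -0.3]
```

View pics/l4.png

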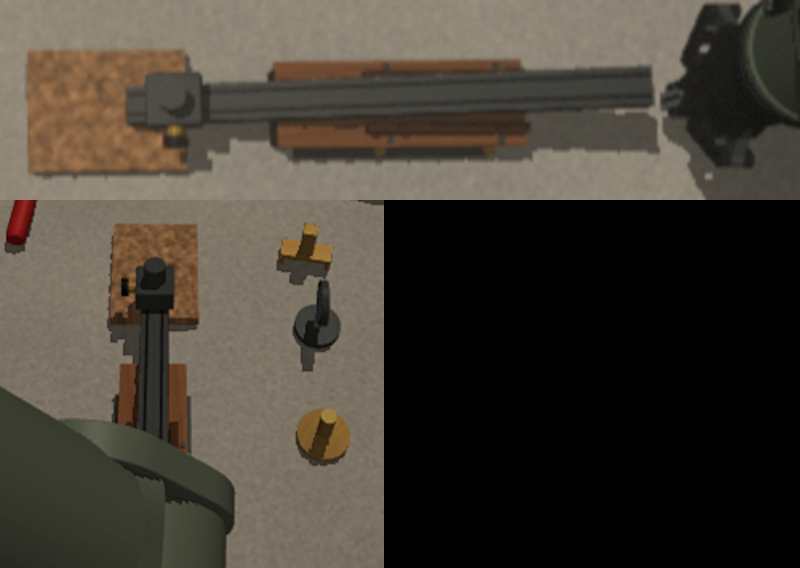

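Request:
{"name": "move_arm", "arguments": {
  "plan": [
    [-0.8,0,0,0,0,0],
    [-0.8,0,-0.3,0,0,0],
    [0,0,-0.95,0,0,0],
    [0,0,-0.95,0,0,0],
    [0,0,-0.95,0,0,0]
  ]
}}

```text
clock: 5.4
position: [0.485, -0.3019, 0.1294]
tool_rot: [-3.141, -0.0, 1.562]
force: [-0.1, 0.6, -0.8]
grip_width: -0.0002
```

Request:
{"name": "move_arm", "arguments": {
  "plan": [
    [0.1,0.1,-0.95,0,0,0],
    [0.1,0.1,-0.95,0,0,0],
    [0.1,0.2,-0.95,0,0,0],
    [0.9,0.3,0,0,0,0],
    [0.9,0.3,0,0,0,0]
  ],
  "claw": -1
}}

```text
clock: 5.9
position: [0.5108, -0.2495, 0.2005]
tool_rot: [3.141, 0.001, 1.561]
force: [-0.1, 0.3, -1.3]
grip_width: 0.0719
```

```bash
python3 - <<'E'
from h import *
print(bot.observe()["position"])
plan([.663,.2125,.21],[np.pi,0,np.radians(80.5)])
E
python3 look.py l5
```

```text
[ 0.51084864 -0.24945607  0.20051076]
[0.883, 0.282, -0.018, 0.000, 0.000, 0.002],
[0.885, 0.275, -0.018, 0.000, 0.000, 0.002],
[0.887, 0.268, -0.018, 0.000, 0.000, 0.002],
[0.889, 0.262, -0.018, 0.000, 0.000, 0.002],
[0.891, 0.255, -0.018, 0.000, 0.000, 0.002],
[0.892, 0.248, -0.018, 0.000, 0.000, 0.002],
[0.894, 0.242, -0.018, 0.000, 0.000, 0.002],
[0.896, 0.235, -0.018, 0.000, 0.000, 0.002],
[0.898, 0.228, -0.018, 0.000, 0.000, 0.002],
[0.899, 0.222, -0.018, 0.000, 0.000, 0.002],
[0.901, 0.215, -0.018, 0.000, 0.000, 0.002],
[0.903, 0.208, -0.018, 0.000, 0.000, 0.002],
[0.904, 0.202, -0.018, 0.000, 0.000, 0.002],
[0.906, 0.195, -0.018, 0.000, 0.000, 0.002],
[0.907, 0.188, -0.018, 0.000, 0.000, 0.002],
[0.908, 0.181, -0.018, 0.000, 0.000, 0.002],
[0.910, 0.175, -0.018, 0.000, 0.000, 0.002],
[0.911, 0.168, -0.018, 0.000, 0.000, 0.002],
[0.912, 0.161, -0.018, 0.000, 0.000, 0.002],
[0.913, 0.154, -0.018, 0.000, 0.000, 0.002],
[0.915, 0.147, -0.018, 0.000, 0.000, 0.002],
5.9 [ 0.5108 -0.2495  0.2005] [-0.1  0.3 -1.3]
```

View pics/l5.png

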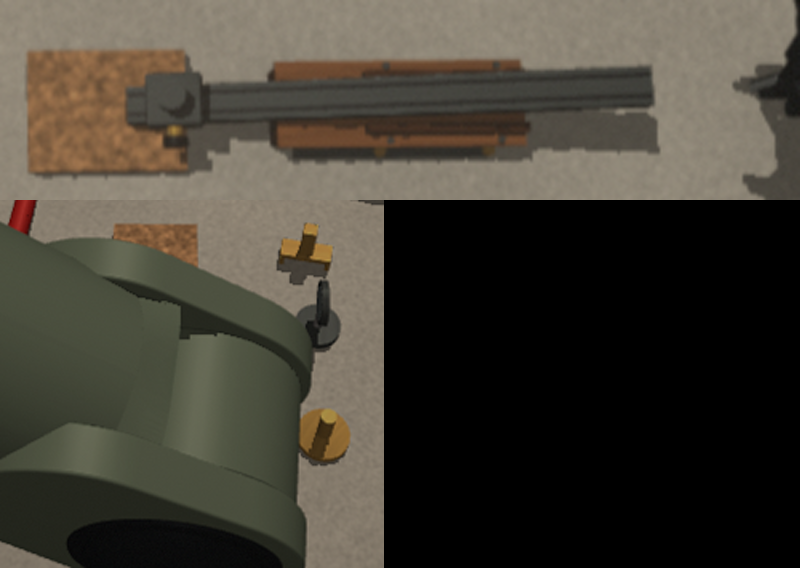

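Request:
{"name": "move_arm", "arguments": {
  "plan": [
    [0.9,0.28,0,0,0,0.002],
    [0.9,0.28,0,0,0,0.002],
    [0.9,0.27,0,0,0,0.002],
    [0.9,0.27,0,0,0,0.002],
    [0.9,0.26,0,0,0,0.002]
  ]
}}

```text
clock: 6.5
position: [0.5469, -0.1374, 0.1997]
tool_rot: [-3.141, 0.0, 1.531]
force: [0.7, 0.1, -0.1]
grip_width: 0.0854
```

Request:
{"name": "move_arm", "arguments": {
  "plan": [
    [0.9,0.25,0,0,0,0.002],
    [0.9,0.25,0,0,0,0.002],
    [0.9,0.25,0,0,0,0.002],
    [0.9,0.24,0,0,0,0.002],
    [0.9,0.24,0,0,0,0.002]
  ]
}}

```text
clock: 7.0
position: [0.5836, -0.0267, 0.1997]
tool_rot: [-3.141, 0.0, 1.499]
force: [-1.0, 0.1, -0.2]
grip_width: 0.0856
```

Request:
{"name": "move_arm", "arguments": {
  "plan": [
    [0.9,0.22,0,0,0,0.003],
    [0.9,0.22,0,0,0,0.003],
    [0.9,0.2,0,0,0,0.003],
    [0.9,0.2,0,0,0,0.003],
    [0.9,0.2,0,0,0,0.003]
  ]
}}

```text
clock: 7.5
position: [0.6197, 0.083, 0.1997]
tool_rot: [-3.141, 0.0, 1.452]
force: [0.4, 0.0, 1.1]
grip_width: 0.0853
```

```bash
python3 - <<'E'
from h import *
print(bot.observe()["position"],bot.observe()["tool_rot"])
plan([.663,.2125,.19],[np.pi,0,np.radians(80.5)])
E
```

```text
[0.61967101 0.08298888 0.19965389] [-3.14131603e+00  2.61812240e-04  1.45194992e+00]
[0.892, 0.184, 0.064, -0.000, 0.000, 0.002],
[0.893, 0.177, 0.064, -0.000, 0.000, 0.002],
[0.894, 0.170, 0.064, -0.000, 0.000, 0.002],
[0.896, 0.163, 0.064, -0.000, 0.000, 0.002],
[0.897, 0.156, 0.064, -0.000, 0.000, 0.002],
[0.898, 0.149, 0.064, -0.000, 0.000, 0.002],
```

Request:
{"name": "move_arm", "arguments": {
  "plan": [
    [0.9,0.18,0.06,0,0,0.002],
    [0.9,0.18,0.06,0,0,0.002],
    [0.9,0.17,0.06,0,0,0.002],
    [0.9,0.16,0.06,0,0,0.002],
    [0.9,0.16,0.06,0,0,0.002]
  ]
}}

```text
clock: 8.0
position: [0.6555, 0.1917, 0.192]
tool_rot: [-3.141, 0.0, 1.421]
force: [0.2, -0.3, -0.1]
grip_width: 0.0854
```

```bash
python3 - <<'E'
from h import *
import pickle
o=bot.observe();print(o["position"],o["tool_rot"])
ci=viewer.camera_info("wrist");pickle.dump(ci,open("w1.pkl","wb"))
w=viewer.grab_frame("wrist");cv2.imwrite("pics/w1.png",w[:,:,::-1])
s=viewer.grab_frame("side");cv2.imwrite("pics/s1.png",cv2.resize(s[220:480,160:480],None,fx=2.3,fy=2.3)[:,:,::-1])
plan([.663,.2125,.09],[np.pi,0,np.radians(80.5)])
E
```

```text
[0.65547491 0.19171204 0.1920369 ] [-3.14133829e+00  3.72878106e-04  1.42073818e+00]
[0.151, 0.043, 0.814, -0.000, -0.000, 0.001],
[0.152, 0.042, 0.814, -0.000, -0.000, 0.001],
[0.152, 0.041, 0.814, -0.000, -0.000, 0.001],
[0.152, 0.041, 0.814, -0.000, -0.000, 0.001],
[0.153, 0.040, 0.814, -0.000, -0.000, 0.001],
```

View pics/w1.png

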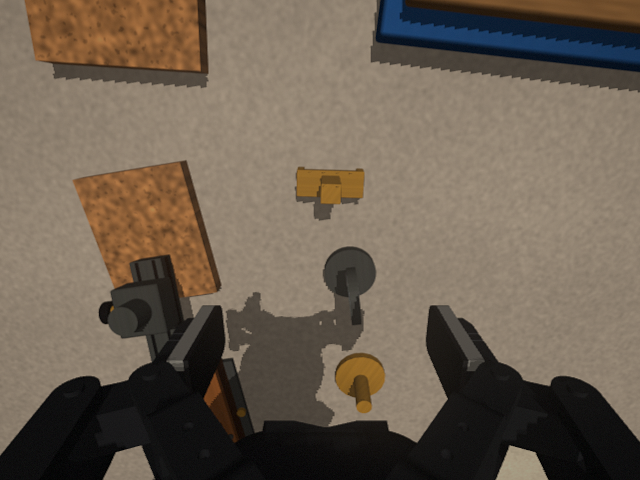

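View pics/s1.png

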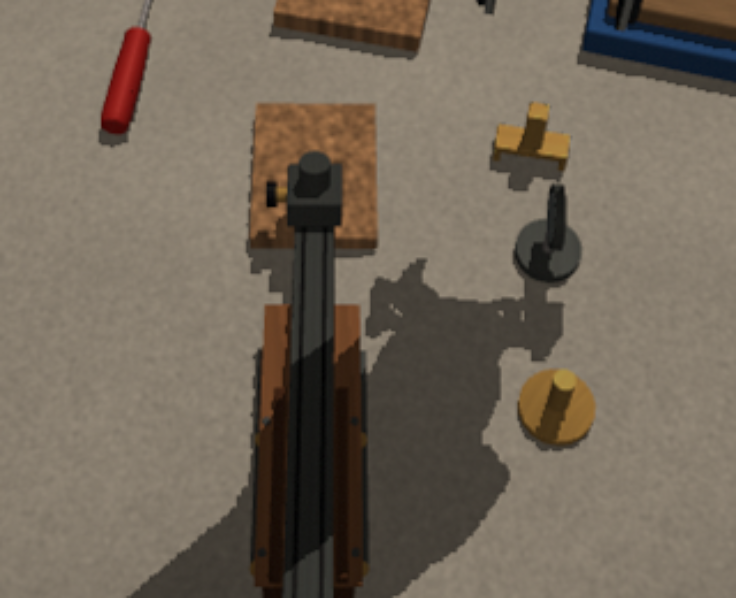

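```bash
python3 - <<'E'
from h import *
import pickle
w=pickle.load(open("w1.pkl","rb"));S=viewer.camera_info("side");T=viewer.camera_info("top")
P=[.6555,.1917,.192]
for n,c in (("w",w),("s",S),("t",T)):
    print(n,"cam",-np.array(c["R"]).T@np.array(c["t"]),"tcp",proj(c,P),"sad",proj(c,[.663,.2125,.02]))
o=bot.observe();print(o["position"],o["qpos"],o["clock"])
cv2.imwrite("pics/t2.png",viewer.grab_frame("top")[:,:,::-1])
cv2.imwrite("pics/s2.png",viewer.grab_frame("side")[:,:,::-1])
E
```

```text
w cam [0.66929292 0.27451514 0.33530609] tcp [322.10918264 308.44676773] sad [328.2667302  188.02486493]
s cam [ 0.50292359 -0.42704351  0.9481083 ] tcp [400.18852304 232.05062629] sad [391.40704598 281.24707526]
t cam [0.31283583 0.27897789 1.16838848] tcp [366.96030338 145.77099439] sad [350.13761624 169.81112736]
[0.65500364 0.1944328  0.19168694] [-0.11324178  0.68451333 -0.43051871  1.45152197  0.30324957  1.07184029
 -0.75040396] 8.1
```

View pics/t2.png

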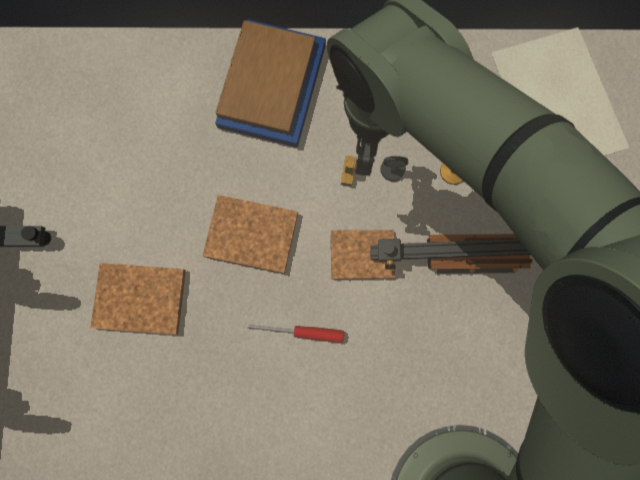

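View pics/s2.png

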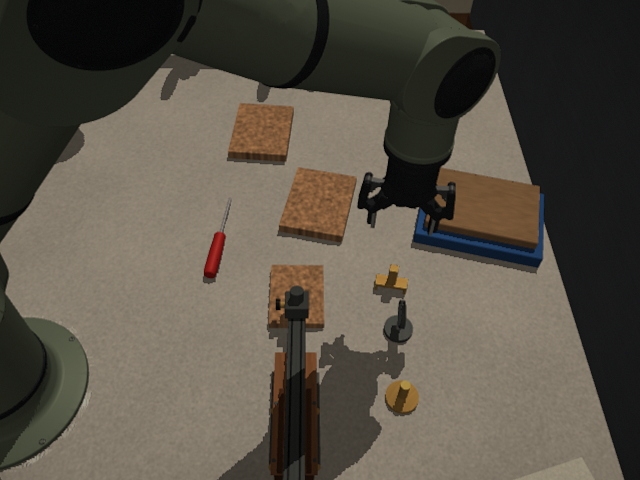

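```bash
python3 - <<'E'
from h import *
import pickle
w=pickle.load(open("w1.pkl","rb"))
im=cv2.imread("pics/w1.png");cv2.imwrite("pics/w1c.png",cv2.resize(im[150:230,270:390],None,fx=6,fy=6,interpolation=cv2.INTER_CUBIC))
plan([.663,.2125,.09],[np.pi,0,np.radians(80.5)])
E
```

```text
[0.180, 0.037, 0.815, -0.000, 0.000, 0.001],
[0.180, 0.037, 0.815, -0.000, 0.000, 0.001],
[0.180, 0.036, 0.815, -0.000, 0.000, 0.001],
[0.180, 0.035, 0.815, -0.000, 0.000, 0.001],
[0.180, 0.035, 0.815, -0.000, 0.000, 0.001],
```

View pics/w1c.png

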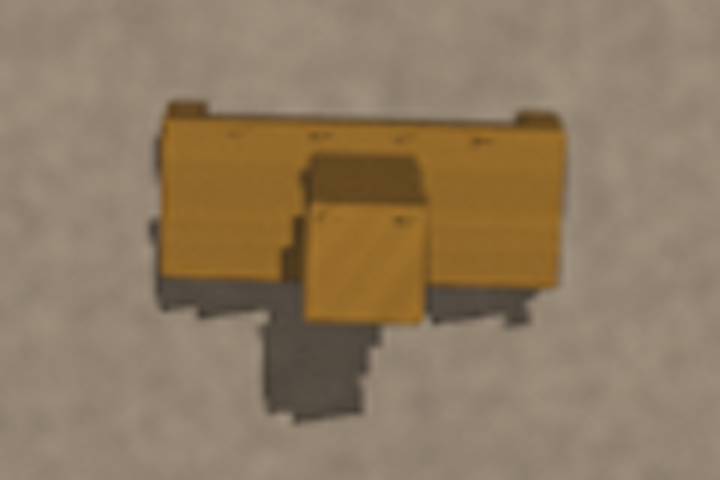

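```bash
python3 - <<'E'
from h import *
import pickle
w=pickle.load(open("w1.pkl","rb"))
f=lambda x,y,z:ray(w,270+x/6,150+y/6,z)[:2]
B=np.array([f(*p,.02) for p in [(163,118),(566,128),(558,288),(160,277)]])
P=np.array([f(*p,.062) for p in [(308,203),(428,204),(424,323),(304,322)]])
print(B,B.mean(0),np.degrees(np.arctan2(*(B[1]-B[0])[::-1])),np.degrees(np.arctan2(*(B[2]-B[3])[::-1])))
print(P,P.mean(0),np.degrees(np.arctan2(*(P[1]-P[0])[::-1])))
E
```

```text
[[0.6383097  0.232749  ]
 [0.69663551 0.22246273]
 [0.69270716 0.19880044]
 [0.63372399 0.20941736]] [0.66534409 0.21585738] -10.00177593589264 -10.203933386635043
[[0.6590165  0.22480067]
 [0.67429108 0.22236214]
 [0.67165364 0.20685777]
 [0.65609832 0.20934417]] [0.66526489 0.21584119] -9.07049108720594
```

```bash
python3 - <<'E'
from h import *
plan([.6645,.214,.09],[np.pi,0,np.radians(80.2)])
E
```

```text
[0.193, 0.047, 0.815, -0.000, 0.000, 0.001],
[0.193, 0.047, 0.815, -0.000, 0.000, 0.001],
[0.194, 0.046, 0.815, -0.000, 0.000, 0.001],
[0.194, 0.045, 0.815, -0.000, 0.000, 0.001],
[0.194, 0.044, 0.815, -0.000, 0.000, 0.001],
```

Request:
{"name": "move_arm", "arguments": {
  "plan": [
    [0.32,0.08,0.82,0,0,0.001],
    [0.32,0.08,0.82,0,0,0.001],
    [0.32,0.07,0.82,0,0,0.001],
    [0,0,0.82,0,0,0.002],
    [0,0,0.82,0,0,0.001]
  ]
}}

```text
clock: 8.7
position: [0.6642, 0.2143, 0.0873]
tool_rot: [-3.14, 0.001, 1.402]
force: [0.6, -0.9, 0.6]
grip_width: 0.0853
```

```bash
python3 - <<'E'
from h import *
import pickle
o=bot.observe();print(o["position"],o["tool_rot"])
w=viewer.camera_info("wrist");im=viewer.grab_frame("wrist")
print(proj(w,[.6645,.214,.062]))
cv2.imwrite("pics/w2.png",im[:,:,::-1])
plan([.6645,.214,.028],[np.pi,0,np.radians(80.2)],5)
E
```

```text
[0.66416698 0.21426731 0.08728114] [-3.14027701e+00  5.10431119e-04  1.40217973e+00]
[323.21426043 283.98138802]
[0.008, 0.016, 0.446, -0.000, 0.000, 0.000],
[0.008, 0.016, 0.446, -0.000, 0.000, 0.000],
[0.008, 0.015, 0.446, -0.000, 0.000, 0.000],
[0.007, 0.015, 0.446, -0.000, 0.000, 0.000],
[0.007, 0.014, 0.446, -0.000, 0.000, 0.000],
```

View pics/w2.png

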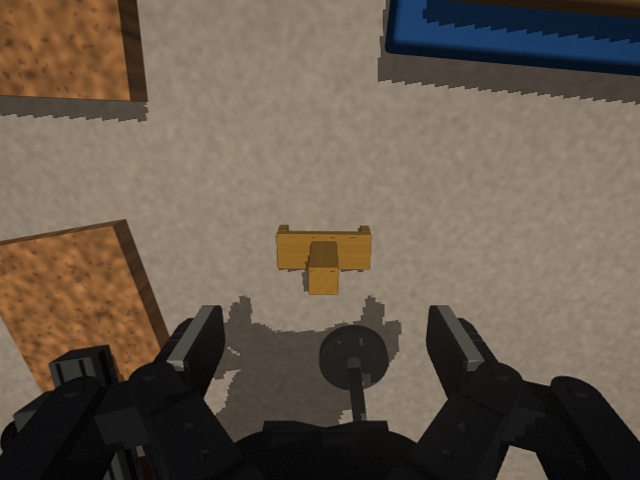

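Request:
{"name": "move_arm", "arguments": {
  "plan": [
    [0.03,0,0.45,0,0,0],
    [0.03,0,0.45,0,0,0],
    [0,0,0.45,0,0,0],
    [0,0,0.45,0,0,0],
    [0,0,0.45,0,0,0]
  ]
}}

```text
clock: 9.25
position: [0.665, 0.2154, 0.0328]
tool_rot: [3.141, -0.0, 1.402]
force: [0.7, -0.2, -0.2]
grip_width: 0.0858
```

```bash
python3 - <<'E'
from h import *
o=bot.observe();print(o["position"],o["tool_rot"],o["force"])
im=viewer.grab_frame("wrist")
cv2.imwrite("pics/w3.png",im[:,:,::-1])
E
```

```text
[0.66497107 0.21537124 0.03278697] [ 3.14141340e+00 -7.28425403e-05  1.40196256e+00] [ 0.65724903 -0.16862957 -0.20281024]
```

View pics/w3.png

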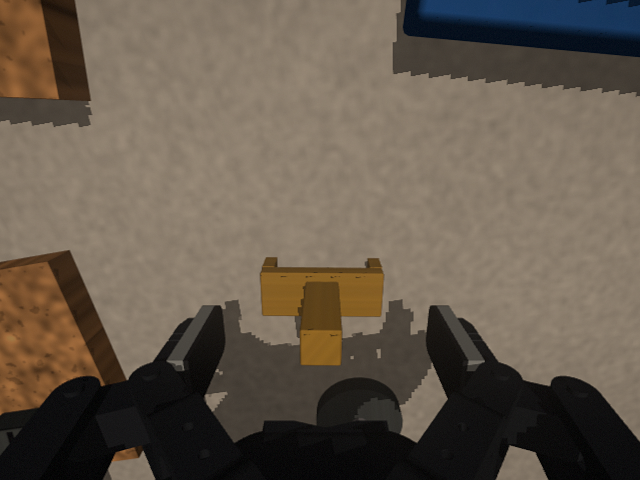

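Request:
{"name": "move_arm", "arguments": {
  "plan": [
    [0,0,0.05,0,0,0],
    [0,0,0,0,0,0],
    [0,0,0,0,0,0],
    [0,0,0,0,0,0],
    [0,0,0,0,0,0]
  ],
  "claw": 1,
  "force": 30
}}

```text
clock: 9.8
position: [0.6651, 0.2155, 0.0328]
tool_rot: [3.141, -0.0, 1.402]
force: [-1.2, -0.8, 2.5]
grip_width: 0.0155
```

```bash
python3 look.py l6; python3 - <<'E'
from h import *
im=viewer.grab_frame("wrist")
cv2.imwrite("pics/w4.png",im[:,:,::-1])
print(bot.observe())
E
```

```text
9.8 [0.6651 0.2155 0.0328] [-1.2 -0.8  2.5]
{'clock': 9.95, 'qpos': array([-0.1783344 ,  0.8892739 , -0.36751677,  1.49110898,  0.38679259,
        0.83285541, -0.85236337]), 'qd': array([ 0.00026715,  0.00092061,  0.00062457,  0.00074668,  0.00014498,
       -0.0005492 ,  0.00156912]), 'joint_efforts': array([-1.17090584e-01, -1.12216537e+02, -7.67470300e+00, -2.88269073e+01,
        9.10699298e-02, -4.18929979e-01,  1.32525913e-02]), 'position': array([0.66515802, 0.21552205, 0.03283084]), 'tool_rot': array([ 3.14101404e+00, -3.19213535e-04,  1.40198662e+00]), 'force': array([-0.82626881,  0.21390706,  4.55948021]), 'moment': array([-0.16233737,  0.30784088, -0.04258327]), 'grip_width': 0.01562599601201759}
```

View pics/w4.png

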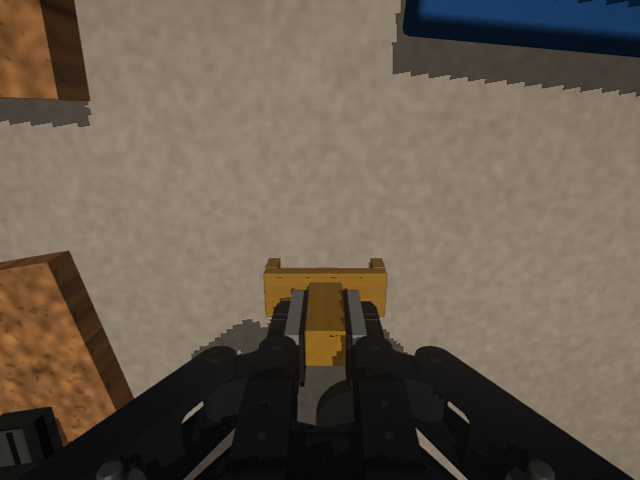

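View pics/l6.png

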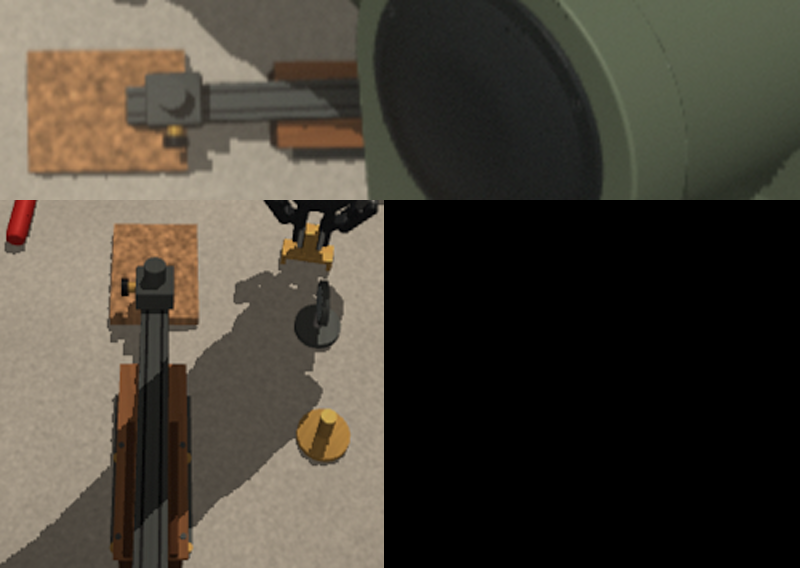

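```bash
python3 - <<'E'
from h import *
s=cv2.imread("pics/s2.png")
cv2.imwrite("pics/s2c.png",cv2.resize(s[280:480,235:355],None,fx=5,fy=3,interpolation=cv2.INTER_CUBIC))
E
```

```text
(no output)
```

View pics/s2c.png

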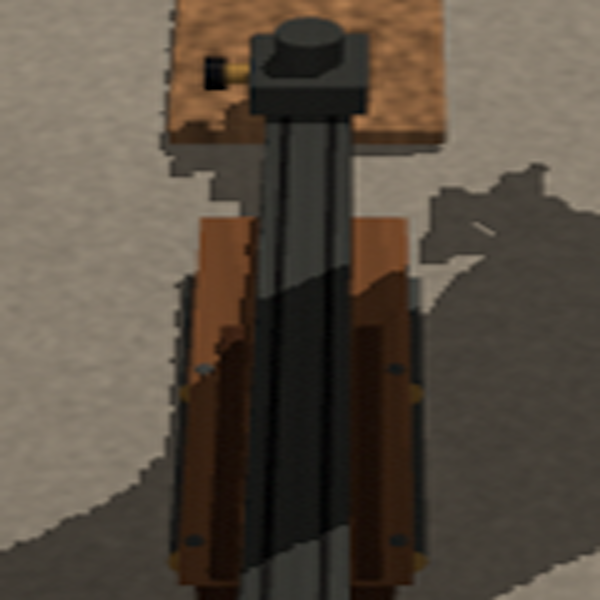

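Request:
{"name": "move_arm", "arguments": {
  "plan": [
    [0,0,-0.8,0,0,0],
    [0,0,-0.8,0,0,0],
    [0,0,-0.8,0,0,0],
    [0,0,-0.8,0,0,0],
    [0,0,-0.8,0,0,0]
  ]
}}

```text
clock: 10.45
position: [0.6648, 0.2153, 0.1331]
tool_rot: [-3.141, 0.0, 1.402]
force: [0.0, -0.7, 0.1]
grip_width: 0.0155
```

```bash
python3 - <<'E'
from h import *
S=viewer.camera_info("side");T=viewer.camera_info("top")
def rp(ci,u,v,a):
    K,R,t=map(np.array,(ci["K"],ci["R"],ci["t"]))
    d=R.T@np.linalg.inv(K)@np.array([u,v,1.]); c=-R.T@t
    n=np.array([0,np.sin(a),np.cos(a)]);P=np.array([0,.053,.04])
    k=(.02-n@(c-P))/(n@d);return c+k*d
for a in (.15,.18,.205,.23):
    tl=rp(T,320+652/2.5,244.4,a);hd=rp(T,320+127/2.5,210+104/2.5,a)
    print(a,tl,hd,np.linalg.norm(tl-hd),"head bottom z",hd[2]-.02*np.cos(a))
    for y in (122,218,300,560):
        L={122:264,218:260,300:256,560:243}[y];R_={122:352,218:351,300:350,560:350}[y]
        l=rp(S,235+L/5,280+y/3,a);r=rp(S,235+R_/5,280+y/3,a)
        print("   ",np.round((l+r)/2,4),round(r[0]-l[0],4))
E
```

```text
0.15 [ 0.49038711 -0.2221093   0.10180583] [0.48600613 0.1741092  0.04192326] 0.40074208086674273 head bottom z 0.022147842550131653
    [0.4868 0.1058 0.0523] 0.0304
    [0.4873 0.0392 0.0623] 0.0299
    [ 0.4877 -0.0129  0.0702] 0.0297
    [ 0.4889 -0.1538  0.0915] 0.03
0.18 [ 0.48907068 -0.21839405  0.10971388] [0.48655532 0.17377661 0.03835077] 0.39861868179968635 head bottom z 0.0186738951140233
    [0.4868 0.1068 0.0505] 0.0304
    [0.4874 0.0389 0.0629] 0.0299
    [ 0.4877 -0.014   0.0725] 0.0296
    [ 0.489  -0.156   0.0984] 0.0298
0.205 [ 0.48798752 -0.21533715  0.11622062] [0.48701303 0.17349943 0.0353734 ] 0.397153762560934 head bottom z 0.01579217630940917
    [0.4867 0.1077 0.0491] 0.0305
    [0.4874 0.0386 0.0634] 0.0299
    [ 0.4877 -0.0149  0.0746] 0.0295
    [ 0.4891 -0.1579  0.1043] 0.0296
0.23 [ 0.48691528 -0.21231107  0.12266174] [0.48747139 0.17322186 0.03239177] 0.39596037036488985 head bottom z 0.012918438491164783
    [0.4867 0.1086 0.0475] 0.0305
    [0.4874 0.0383 0.064 ] 0.0298
    [ 0.4878 -0.0159  0.0767] 0.0294
    [ 0.4892 -0.1598  0.1104] 0.0294
```

```bash
cat >> h.py <<'E'
def tilt(a,yawdeg=90.5):
    x=np.array([0,np.cos(a),-np.sin(a)]);y=np.array([1.,0,0]);z=np.cross(x,y)
    return (Ro.from_euler("z",yawdeg-90,degrees=True)*Ro.from_matrix(np.c_[x,y,z])).as_euler("xyz")
E
python3 - <<'E'
from h import *
print(tilt(.205))
plan([.4872,.068,.135],tilt(.205),14)
E
```

```text
[-3.14159265  0.205       1.57952297]
[-0.500, -0.430, -0.005, -0.000, -0.005, -0.004],
[-0.495, -0.436, 0.001, -0.000, -0.005, -0.004],
[-0.489, -0.442, 0.008, -0.000, -0.005, -0.004],
[-0.483, -0.448, 0.014, -0.000, -0.005, -0.004],
[-0.477, -0.454, 0.021, -0.000, -0.005, -0.004],
[-0.471, -0.460, 0.027, -0.000, -0.005, -0.004],
[-0.465, -0.466, 0.033, -0.000, -0.005, -0.004],
[-0.458, -0.472, 0.039, -0.000, -0.005, -0.004],
[-0.452, -0.478, 0.045, -0.000, -0.005, -0.004],
[-0.445, -0.484, 0.051, -0.000, -0.005, -0.004],
[-0.438, -0.489, 0.057, -0.000, -0.005, -0.004],
[-0.431, -0.495, 0.063, -0.000, -0.005, -0.004],
[-0.424, -0.500, 0.068, -0.000, -0.005, -0.004],
[-0.416, -0.506, 0.074, -0.000, -0.005, -0.004],
```

Request:
{"name": "move_arm", "arguments": {
  "plan": [
    [-0.5,-0.43,-0.1,0,-0.005,-0.004],
    [-0.5,-0.44,-0.1,0,-0.005,-0.004],
    [-0.49,-0.44,-0.1,0,-0.005,-0.004],
    [-0.48,-0.45,0,0,-0.005,-0.004],
    [-0.48,-0.45,0,0,-0.005,-0.004]
  ]
}}

```text
clock: 10.95
position: [0.6009, 0.1624, 0.1418]
tool_rot: [-3.139, 0.079, 1.466]
force: [0.6, -0.2, -0.1]
grip_width: 0.0154
```

Request:
{"name": "move_arm", "arguments": {
  "plan": [
    [-0.47,-0.46,0.03,0,-0.005,-0.004],
    [-0.47,-0.47,0.03,0,-0.005,-0.004],
    [-0.46,-0.47,0.04,0,-0.005,-0.004],
    [-0.45,-0.48,0.04,0,-0.005,-0.004],
    [-0.45,-0.48,0.05,0,-0.005,-0.004]
  ]
}}

```text
clock: 11.45
position: [0.5375, 0.1097, 0.1437]
tool_rot: [-3.132, 0.157, 1.529]
force: [-0.4, 0.0, -0.4]
grip_width: 0.0151
```

```bash
python3 - <<'E'
from h import *
print(bot.observe()["position"],bot.observe()["tool_rot"],bot.observe()["qpos"])
plan([.4872,.068,.125],tilt(.205),5)
E
```

```text
[0.53745329 0.1096976  0.14365817] [-3.13162674  0.15721728  1.52923689] [-0.11519341  0.56725659 -0.38712614  1.82566346  0.43044273  0.91684642
 -0.78450285]
[-0.322, -0.386, 0.206, -0.001, -0.003, -0.003],
[-0.317, -0.390, 0.208, -0.001, -0.003, -0.003],
[-0.311, -0.394, 0.209, -0.001, -0.003, -0.003],
[-0.305, -0.397, 0.211, -0.001, -0.003, -0.003],
[-0.299, -0.401, 0.212, -0.001, -0.003, -0.003],
```

Request:
{"name": "move_arm", "arguments": {
  "plan": [
    [-0.32,-0.39,0.2,-0.001,-0.003,-0.003],
    [-0.32,-0.39,0.2,-0.001,-0.003,-0.003],
    [-0.31,-0.39,0.2,-0.001,-0.003,-0.003],
    [-0.31,-0.4,0.2,-0.001,-0.003,-0.003],
    [-0.3,-0.4,0.2,-0.001,-0.003,-0.003]
  ]
}}

```text
clock: 11.95
position: [0.4872, 0.0682, 0.1261]
tool_rot: [-3.139, 0.204, 1.577]
force: [0.2, 0.4, -0.9]
grip_width: 0.0153
```

```bash
python3 - <<'E'
from h import *
import pickle
o=bot.observe();print(o["position"],o["tool_rot"],o["force"])
w=viewer.camera_info("wrist");pickle.dump(w,open("w5.pkl","wb"));im=viewer.grab_frame("wrist")
cv2.imwrite("pics/w5.png",im[:,:,::-1])
s=viewer.grab_frame("side");cv2.imwrite("pics/s5.png",cv2.resize(s[200:440,180:420],None,fx=2.5,fy=2.5)[:,:,::-1])
plan([.4872,.0625,.088],tilt(.205),5)
E
```

```text
[0.48721509 0.06823372 0.12606204] [-3.13894158  0.20374337  1.57727207] [ 0.21368538  0.36636382 -0.92318528]
[0.021, 0.006, 0.306, -0.000, -0.000, -0.000],
[0.021, 0.006, 0.306, -0.000, -0.000, -0.000],
[0.021, 0.006, 0.306, -0.000, -0.000, -0.000],
[0.021, 0.006, 0.306, -0.000, -0.000, -0.000],
[0.021, 0.005, 0.306, -0.000, -0.000, -0.000],
```

View pics/w5.png

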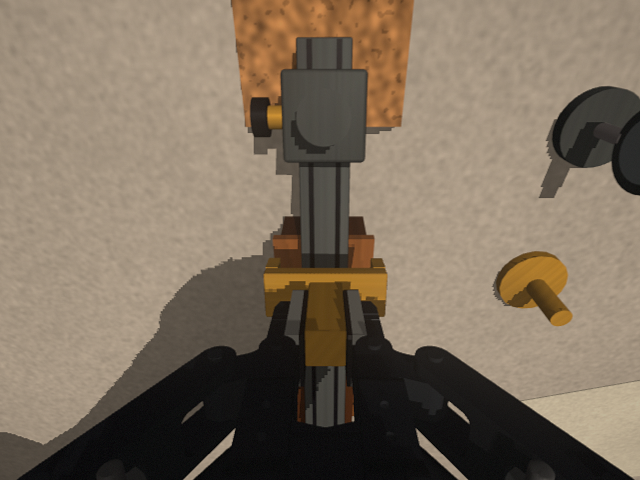

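View pics/s5.png

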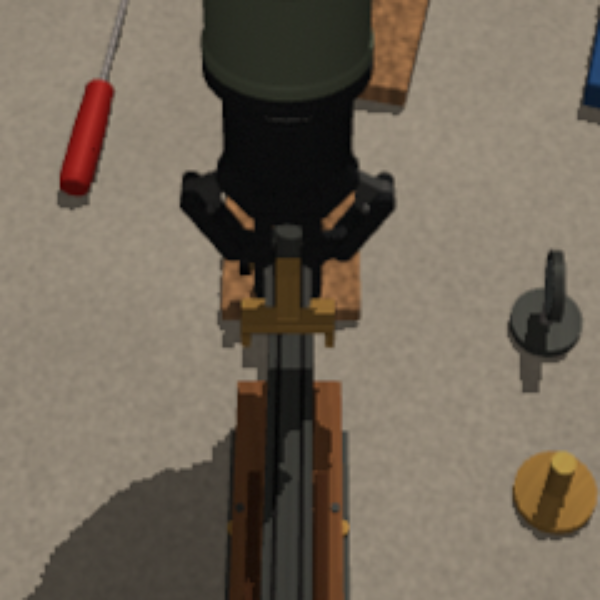

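Request:
{"name": "move_arm", "arguments": {
  "plan": [
    [0.02,0,0.3,0,0,0],
    [0.02,0,0.3,0,0,0],
    [0.02,0,0.3,0,0,0],
    [0.02,0,0.3,0,0,0],
    [0.02,0,0.3,0,0,0]
  ]
}}

```text
clock: 12.55
position: [0.4875, 0.0634, 0.088]
tool_rot: [-3.138, 0.203, 1.577]
force: [0.1, 0.4, -0.7]
grip_width: 0.0156
```

```bash
python3 - <<'E'
from h import *
o=bot.observe();print(o["position"],o["tool_rot"],o["force"])
im=viewer.grab_frame("wrist")
cv2.imwrite("pics/w6.png",cv2.resize(im[130:400,190:460],None,fx=2,fy=2)[:,:,::-1])
s=viewer.grab_frame("side");cv2.imwrite("pics/s6.png",cv2.resize(s[280:400,220:370],None,fx=5,fy=5)[:,:,::-1])
plan([.4872,.0625,.0838],tilt(.205),1)
E
```

```text
[0.48750492 0.06341679 0.0880184 ] [-3.13830788  0.2034425   1.57699371] [ 0.12221359  0.36006156 -0.70712362]
[0.004, 0.007, 0.161, -0.002, -0.000, -0.001],
```

View pics/w6.png

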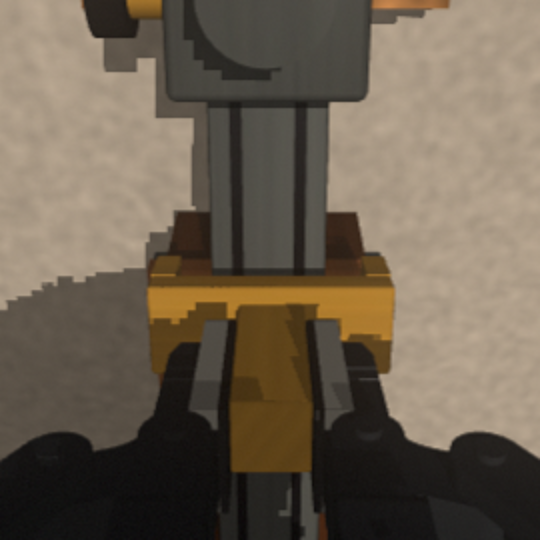

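View pics/s6.png

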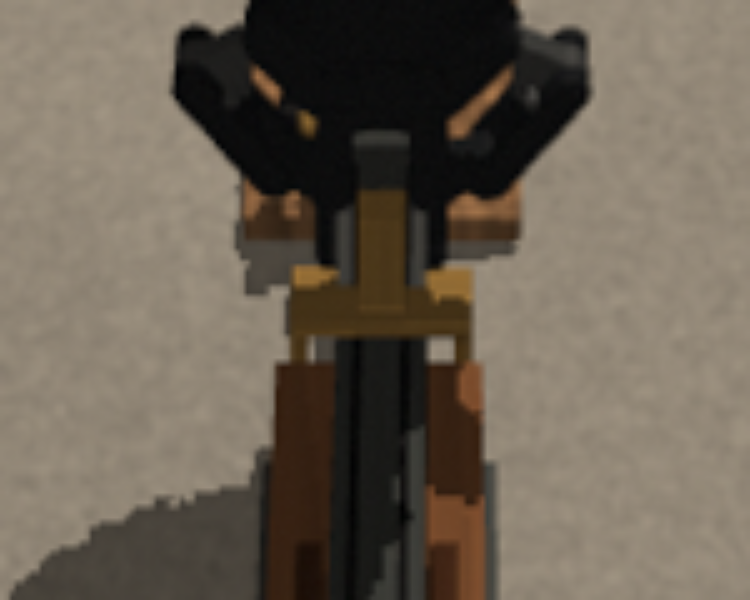

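Request:
{"name": "move_arm", "arguments": {
  "plan": [
    [0,0,0.1,0,0,0],
    [0,0,0.08,0,0,0],
    [0,0,0,0,0,0],
    [0,0,0,0,0,0]
  ]
}}

```text
clock: 13.05
position: [0.4876, 0.0626, 0.0846]
tool_rot: [-3.139, 0.203, 1.577]
force: [0.0, -0.5, -0.4]
grip_width: 0.0153
```

```bash
python3 - <<'E'
from h import *
o=bot.observe();print(o["position"],o["tool_rot"],o["force"])
s=viewer.grab_frame("side");cv2.imwrite("pics/s7.png",cv2.resize(s[280:400,220:370],None,fx=5,fy=5)[:,:,::-1])
S=viewer.camera_info("side")
a=.205;n=np.array([0,np.sin(a),np.cos(a)]);O=o["position"]-.0328*n;print("origin",O)
al=np.array([0,np.cos(a),-np.sin(a)])
for h in (.012,.020):
  for sx in (-.03,.03): print(h,sx,(proj(S,O+h*n-.012*al+np.array([sx,0,0]))-[220,280])*5)
E
```

```text
[0.48761144 0.06255416 0.08461461] [-3.13894896  0.2034159   1.57687937] [ 0.00873332 -0.47269891 -0.35901025]
origin [0.48761144 0.05587716 0.05250141]
0.012 -0.03 [290.47311976 335.92937491]
0.012 0.03 [472.83345531 337.59884795]
0.02 -0.03 [289.9372511  319.94999733]
0.02 0.03 [473.24781926 321.64015932]
```

View pics/s7.png

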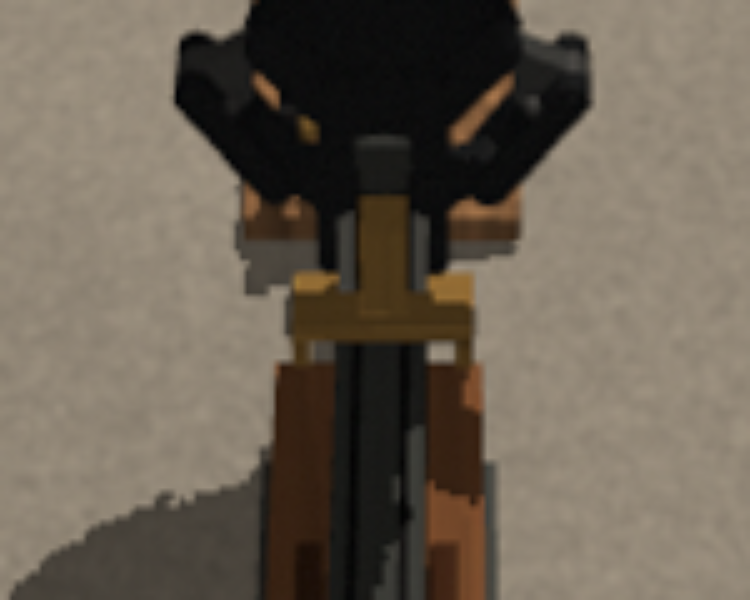

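Request:
{"name": "move_arm", "arguments": {
  "plan": [
    [0,0,0.06,0,0,0],
    [0,0,0,0,0,0],
    [0,0,0,0,0,0]
  ]
}}

```text
clock: 13.4
position: [0.4875, 0.0622, 0.083]
tool_rot: [-3.139, 0.203, 1.577]
force: [-0.2, 0.5, -0.1]
grip_width: 0.0159
```

Request:
{"name": "move_arm", "arguments": {
  "plan": [
    [0,0,0,0,0,0],
    [0,0,0,0,0,0],
    [0,0,0,0,0,0],
    [0,0,0,0,0,0]
  ],
  "claw": -0.2
}}

```text
clock: 13.8
position: [0.4876, 0.0622, 0.083]
tool_rot: [-3.139, 0.203, 1.577]
force: [0.1, -0.5, -0.3]
grip_width: 0.0508
```

```bash
python3 - <<'E'
from h import *
o=bot.observe();print(o["position"],o["tool_rot"],o["force"],o["grip_width"])
im=viewer.grab_frame("wrist")
cv2.imwrite("pics/w8.png",im[:,:,::-1])
s=viewer.grab_frame("side");cv2.imwrite("pics/s8.png",cv2.resize(s[280:400,220:370],None,fx=5,fy=5)[:,:,::-1])
E
```

```text
[0.48755444 0.06221901 0.08300435] [-3.13876338  0.2034655   1.57685328] [ 0.05534816 -0.49701989 -0.28815289] 0.05083496514114318
```

View pics/w8.png

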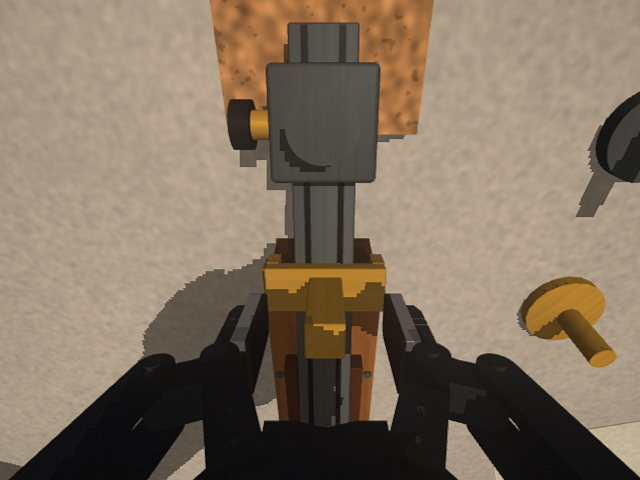

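View pics/s8.png

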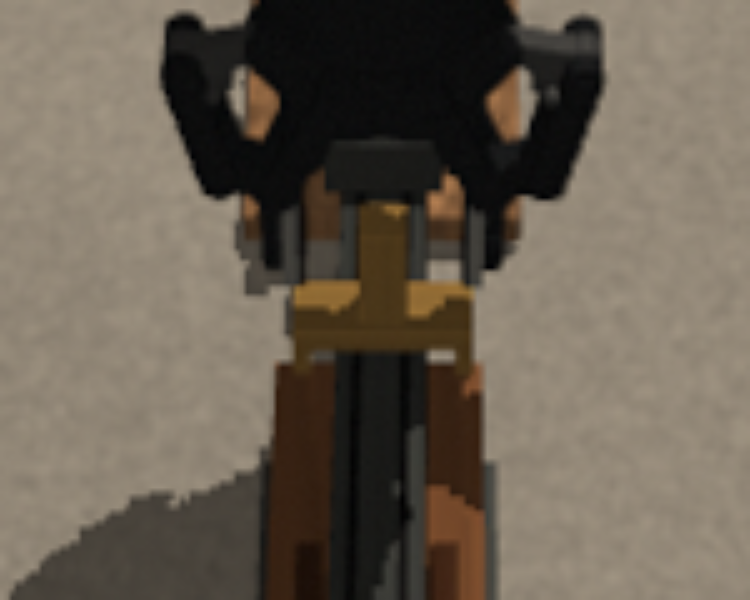

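Request:
{"name": "move_arm", "arguments": {
  "plan": [
    [0,0,-0.2,0,0,0],
    [0,0,-0.4,0,0,0],
    [0,0,-0.8,0,0,0],
    [0,0,-0.8,0,0,0],
    [0,0,-0.8,0,0,0]
  ]
}}

```text
clock: 14.4
position: [0.4876, 0.0778, 0.158]
tool_rot: [-3.139, 0.203, 1.577]
force: [-0.1, -0.6, -0.3]
grip_width: 0.0512
```

Request:
{"name": "move_arm", "arguments": {
  "plan": [
    [0,0.9,-0.4,0,0,0],
    [0,0.9,-0.4,0,0,0],
    [0,0.9,-0.4,0,0,0],
    [0,0.9,-0.4,0,0,0],
    [0,0.9,-0.4,0,0,0]
  ]
}}

```text
clock: 14.9
position: [0.601, 0.0884, 0.2065]
tool_rot: [-3.139, 0.203, 1.577]
force: [0.8, -0.5, 0.4]
grip_width: 0.0514
```

```bash
python3 - <<'E'
from h import *
o=bot.observe();print(o["clock"],o["position"],o["force"])
s=viewer.grab_frame("side");cv2.imwrite("pics/s9.png",cv2.resize(s[270:480,210:370],None,fx=4,fy=2.8,interpolation=cv2.INTER_CUBIC)[:,:,::-1])
cv2.imwrite("pics/t9.png",viewer.grab_frame("top")[:,:,::-1])
E
```

```text
14.9 [0.60097297 0.08837719 0.20654054] [ 0.78205957 -0.48742082  0.41825788]
```

View pics/s9.png

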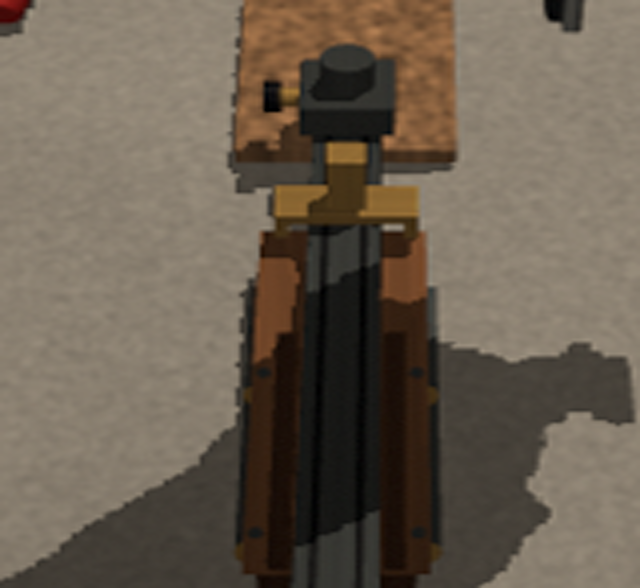

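View pics/t9.png

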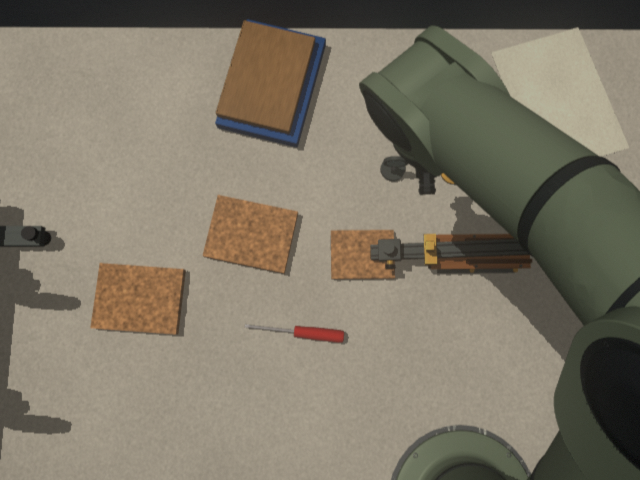

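Request:
{"name": "move_arm", "arguments": {
  "plan": [
    [0,0.3,-0.3,0,0,0],
    [0,0,0,0,0,0],
    [0,0,0,0,0,0],
    [0,0,0,0,0,0],
    [0,0,0,0,0,0]
  ]
}}

```text
clock: 15.5
position: [0.6074, 0.0896, 0.2123]
tool_rot: [-3.138, 0.204, 1.577]
force: [-0.7, 0.5, -0.6]
grip_width: 0.0514
```

```bash
python3 - <<'E'
from h import *
s0=cv2.imread("pics/t9.png");t=viewer.grab_frame("top")[:,:,::-1]
print(np.abs(s0[225:285,330:445].astype(int)-t[225:285,330:445]).max())
S=viewer.camera_info("side");T=viewer.camera_info("top")
a=.205;n=np.array([0,np.sin(a),np.cos(a)]);al=np.array([0,np.cos(a),-np.sin(a)])
for s in (-.01,0,.01):
  O=np.array([.487,.053,.04])+s*al+.008*n
  print("y off",O[1]-.053)
  for q in ((-.03,-.012),(.03,-.012),(.03,.012),(-.03,.012)):
    X=O+.02*n+q[1]*al+np.array([q[0],0,0]);print(" ",(proj(S,X)-[210,270])*[4,2.8],(proj(T,X)-[330,225])*6)
cv2.imwrite("pics/t10.png",cv2.resize(t[225:285,330:450],None,fx=6,fy=6,interpolation=cv2.INTER_CUBIC))
E
```

```text
5
y off -0.00816207256595683
  [269.58485367 226.29372282] [676.37606697 233.61341672]
  [416.96418671 227.23049591] [669.06121208  51.81572958]
  [416.83719912 195.51589223] [594.63451433  54.56884837]
  [272.20423155 194.57308229] [601.19378641 235.64826224]
y off 0.0016285372792382222
  [270.68825576 212.9315343 ] [644.97504179 234.46330096]
  [416.91069415 213.87095907] [637.97648685  52.96558499]
  [416.78567271 182.64739275] [563.80141165  55.709396  ]
  [273.26704782 181.70238763] [570.04941504 236.49120001]
y off 0.01141914712443328
  [271.77446926 199.77749937] [613.68133985 235.31028044]
  [416.85803426 200.71937999] [606.99697733  54.11154836]
  [416.73493366 169.97553428] [533.07225079  56.84609873]
  [274.31361156 169.02851098] [539.01105491 237.33126854]
```

View pics/t10.png

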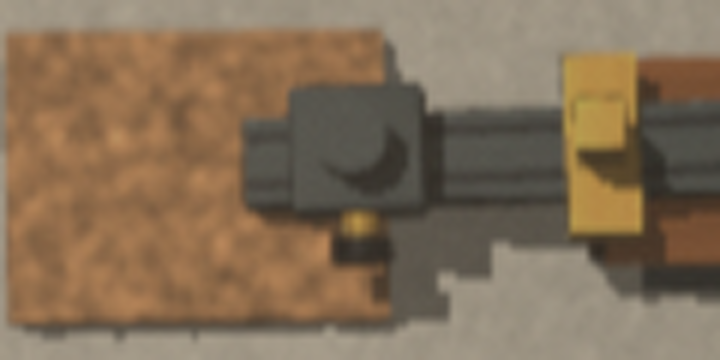

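```bash
python3 -c "
from workcell import workorder
print(workorder.job_done())"
```

```text
the job is handed in; nothing more can be done
None
```

I nudged the rail by its tail, about 24 mm and then one 4 mm nudge. It tipped by itself once I drew back, and its clamp end went down on the cork pad. I then took the two-legged brass saddle by its post, tilted it about 0.205 rad to match the rail, released it 2 to 4 mm above the rail over the edge, and withdrew. The job was handed in at about 15.6 s.

**Last checks:**
- **Saddle position:** In the last top picture its corners fit a place about 2 mm past the edge along the block's x. The side picture, from just before, gives about 1 mm short of it. The limit is 18 mm either way.
- **Saddle seating:** The same pictures show it astride the rail, with its corners fitting a bridge lying flat on the rail to within about a pixel.
- **At rest:** Two top pictures 0.6 s apart showed no change around the clamp end, pad and saddle, and the arm was clear of everything.
- **Rail tip:** The angle of about 0.205 rad comes from a picture taken before the saddle was set; I did not measure it again after the release.
- **Not measurable:** I had no reading of the pad's contact force. The rail went at most about 4 mm past balance, so the force should be small, but that is worked out from the push.

The cameras differed by 2 to 3 mm on where the saddle first stood, and I re-centred with the wrist view before grasping. No check failed.

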